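Open the parts case fully under the bench light

TASK

The lid of the parts case must be opened for a customer: first take the tape measure off it and stand it upright on the bench beside the case, without dropping it. Then open the lid until you feel it press against the stop behind it, pressing gently for a moment so that the stop is not shoved out of its setting, and leave the lid resting open there. Do not bump the bench light above the case or move the glue bottle or the pliers.

Things in the scene. Friction and masses are not known exactly. Their poses are not given: they have to be found in the camera images.
- case: flat blue parts case with small compartments and a clear hinged lid, 145 (x) x 211 (y) x 39 mm, fixed to the bench; origin at the centre of its underside, x to its back (away from the robot), y to its left, z up. Its front wall top is 36 mm above the bench.
- case_lid (a joint): lid angle about the hinge line at the back of the case: 0 shut, grows as the front edge rises and goes over to the back; 1.57 upright. Stiff hinge (about 0.2 N m; lid and pull 90 g): it stays where left; 2 to 4 N at the front edge moves it. By its pull it can be raised about 0.6 rad before the gripper nears the light; then push its inner face.
- lid_hinge (a point): middle of the hinge line, fixed in the case at (71.6, 0, 36.9) mm of case; the axis is the case's y.
- lid_edge (a point): middle of the lid's front edge, 145 mm from the hinge line; turns with the lid, axes as the case's when shut (x along the lid to the hinge, z out of its outer face). Lid plate 2 mm thick, 211 mm wide; its lower face is 1 mm or less from the plane through the hinge line. In the middle 50 mm of the front edge a lip hangs 11 mm down.
- pull_bar (a point): middle of the round steel bar of the bow pull on top of the lid near its front edge: bar 10 mm thick, runs along the case's y between legs 90 mm apart; at lid angle 0 it is 125 mm in front of the hinge line and 40 mm above it (38 mm above the lid's top).
- lid_stop: steel bow with a black rubber pad behind the lid, turning on the same hinge line, held at its setting by friction; origin on the hinge line; when the lid meets it, its axes are parallel to those of lid_edge. Its setting differs: the lid meets it at 1.62 to 1.98 rad. It slips if the lid presses it with more than about 2.2 N m (22 N at 100 mm from the hinge).
- stop_pad (a point): middle of the rubber pad's face that the lid meets, 90 mm from the hinge line, on the lid_stop; pad 16 x 100 mm.
- bench_light: fixed lamp bar over the hinge line on two posts; origin on the bench below the hinge line, axes as the case's. Bar 440 mm along y, from 50 mm in front of the hinge line to 14 mm behind it, 360 to 386 mm above the bench. Posts 16 mm thick at y = -200 and +200 mm, feet 50x50x8 mm. An upright tool over the lid hits it: come in under it from the front, tilted.
- tape_measure: boxy tape measure, 36 (own x) x 78 (own y) x 64 mm high, about 0.19 kg, standing on the lid behind the pull at the start, its longer side roughly along the case's x; origin under its middle, at its underside; the body spans x -17..17 and y -29..39 mm. Grip it across its x.
- glue_bottle: bystander: glue bottle with a spout, 47 mm across, 168 mm high, left of the case; origin at its underside.
- pliers: bystander: pliers lying flat about 330 mm right of the case's middle, 187 (own x) x 65 x 15 mm; origin at the underside. The bench between them and the case is free; a grey tub of latches and a red basket, up to 150 mm high, stand nearer the robot in front of that space and to its right (x below 0.43, y below 0.05): keep a tilted gripper clear of it.

How it is judged:
By the outcome, as a careful person would: the job done as asked, in the order asked, and still so for the second after the job is handed in, with the robot touching nothing.
It also fails if it takes over 72 s, if anything falls off the work surface, if the arm or the gripper's body presses on something with over 40 N, if the wrist force passes 120 N, or if a joint passes its speed limit or range.

ROBOT

A 6-joint arm with a two-finger parallel gripper is mounted at the origin on a cart in front of the work surface, level with it; the furniture and walls round the work are solid. World frame = base frame: x ahead of the robot, y to its left, z up, the work surface at z = 0. Lengths are in m, angles in degrees, forces in N, time in s.
With the tool pointing down it reaches from about 0.35 to 0.875 m from the base axis. Payload 4.2 kg.
Tool frame: the origin (TCP) lies midway between the tips of the shut fingers; the grasp point (between the pads) lies 19 mm behind it; z points along the fingers, y is the line along which they close (so a half turn about z gives the same grasp; the last joint's range is limited). The gripper opens to 87 mm and grips with 3 to 60 N. Pads are 19 mm wide; open, the fingers measure 117 mm over their backs; the gripper's body (75 mm by 190 mm) begins 51 mm behind the grasp point.
Start: joints at [92.051, 22.042, 0.453, 0, -68.411, -14.817], TCP at [0.138, 0.61, 0.223] pointing down, gripper open.
Joint ranges: [-179.83, 179.83], [-69.29, 118.12], [-61.27, 80.66], [-181.25, 117.63], [-171.15, -9.14], [-177.46, 177.46]. Speed limits (degrees/s): [159.86, 159.86, 180, 180, 180, 180].

INTERFACE

Orientations are given as a 3x3 rotation matrix whose columns are the frame's x, y, z axes.
In Python, from station import * gives the robot as it stands. The module is installed in compiled form; this text tells all that it offers.
- The arm moves only by the tool servo_tool, never from a script. Its argument "deltas" is a list of rows, each an object of numbers: "tx", "ty", "tz": the shift along the tool's x, y, z in mm; "ax", "ay", "az": the turn, a rotation vector about the tool's x, y, z in rad; "claw": the finger opening in mm, from 0 to 87. In form: [{"tx": .., "ty": .., "tz": .., "ax": .., "ay": .., "az": .., "claw": ..}, ...]. A call has 1 to 12 rows; each row is the pose to reach, as a shift and turn from the pose commanded when the call began, along the tool's axes at that moment; what a row does not reach only later rows make up. A row lasts 1/12 s, in which the tool goes at most 41.7 mm and 7.16 degrees, less where a joint would pass 70% of its speed; a pose out of reach is approached as far as the arm can. A call with a gripper value outside its range is refused whole. The fingers move at their own pace and stop on an object; the grip force is fixed at half the most. Time passes only in rows, so rows that repeat a pose let the fingers close. It gives the time, the measured TCP pose, the force, the opening and the grip force at its end, in the units of the state.
- sense(): the state, without advancing time (a new reading comes with each control period).
- capture(name): name is "scene" or "top"; returns the picture (480x640x3 uint8, blue, green, red); there is no depth.
- calibration(name): a dict with "fx", "fy", "cx", "cy" (pixels), "cam_to_world" (4x4, takes a point from camera to world coordinates). Camera axes: x right, y down, z forward; pixel columns grow to the right and rows downward; lengths in m; the calibration is good to about 2 mm. A picture is of the moment at which its call begins. calibration takes no time and is no camera call.
- finish_job(): hands the job in; it is judged then, once.
Trained networks look in the newest picture that a camera, given by its name, has taken for a name from the list of things; names that differ only in an ending like _2 or _b are one class to them, and where a whole thing is asked for, a point or a joint stands for the part that bears it (a point fixed in the world has none). Each returns a list of dicts, best first, with "confidence" (0 to 1); they miss things now and then, are a little off and sometimes report something else, mostly with a low value. They report only what shows in the picture. A call takes as long as a camera call.
- recognise(label, camera): "xyz" ([x, y, z] in m, in the coordinates of the camera as it stood for that picture, good to about 4 mm: the middle of the surface that is visible of it).
- trace(label, camera): "mask" (480x640 bool, what is visible of it).
The state is a dict: "time_s": time; "joints": joint angles; "joint_velocities": joint speeds; "effort": joint torques, N m; "tcp_pos": TCP position; "ee_rot": TCP orientation; "wrist_force": force on the tool from outside, world axes, zero at the start; "moment": the same for the moment, N m; "gripper_width": opening from 0.0 (shut) to 1.0 (fully open); "gripper_force": force on a finger pad.
Only numpy, scipy, OpenCV 4.12 (cv2) and the standard library are available. Lean on these libraries where they do the work, as an engineer would, in place of code of your own. Each camera call takes 0.05 s, during which the arm holds its last target. There are 200 camera calls.

## Working session

There is one attempt and no reset: what is moved stays moved. The work goes in short steps, Python scripts to look and compute and a tool call to move; the robot and the scene stay as the last step left them, time stands still between calls to the robot, and variables do not carry over. Pictures are saved under pics/ and viewed, at most 10 in all, crops included, and the job is handed in when it is done.

Besides the shell and the picture viewer there is one more tool, called after "Request:" as a command line: name --argument value ..., lists and objects as JSON in quotes. servo_tool: Moves the arm, as the interface text tells. Its arguments: {"type":"object","properties":{"deltas":{"type":"array","items":{"type":"object","properties":{"tx":{"type":"number"},"ty":{"type":"number"},"tz":{"type":"number"},"ax":{"type":"number"},"ay":{"type":"number"},"az":{"type":"number"},"claw":{"type":"number"}}}}},"required":["deltas"]}

```bash
mkdir -p pics; cat > h.py <<'E'
from station import *
import numpy as np, cv2
def w(cam,p):
    return (np.array(calibration(cam)["cam_to_world"])@np.r_[p,1])[:3]
def px(cam,P):
    c=calibration(cam);q=(np.linalg.inv(np.array(c["cam_to_world"]))@np.r_[P,1])[:3]
    return np.array([c["fx"]*q[0]/q[2]+c["cx"],c["fy"]*q[1]/q[2]+c["cy"]])
E
python3 - <<'E'
from h import *
np.set_printoptions(precision=4,suppress=True)
ims=[]
for c in("scene","top"):
    im=capture(c);cv2.imwrite(f"pics/{c}0.png",im)
    print(c,np.array(calibration(c)["cam_to_world"]),calibration(c)["fx"])
    for l in("case","tape_measure","pull_bar","lid_hinge","lid_edge","stop_pad","glue_bottle","pliers","bench_light"):
        for r in recognise(l,c)[:2]: print(l,round(r["confidence"],2),w(c,r["xyz"]))
print(sense())
E
```

```text
scene [[ 0.7954 -0.37    0.48   -0.024 ]
 [-0.6058 -0.4588  0.65   -0.407 ]
 [-0.0203 -0.8078 -0.5891  0.747 ]
 [ 0.      0.      0.      1.    ]] 526.1610761317104
case 0.87 [0.4793 0.3384 0.0363]
case 0.63 [0.4669 0.3465 0.0374]
tape_measure 0.95 [0.4848 0.4101 0.0767]
pull_bar 0.66 [0.4696 0.3461 0.0381]
lid_hinge 0.92 [0.4804 0.3338 0.0381]
stop_pad 0.74 [0.5699 0.3572 0.1201]
glue_bottle 0.85 [0.4537 0.5288 0.0646]
pliers 0.76 [0.5566 0.0225 0.0073]
bench_light 0.72 [0.5419 0.2853 0.3759]
top [[ 0.0212 -0.9758  0.2176  0.3118]
 [-0.9998 -0.0207  0.0046  0.2875]
 [ 0.     -0.2177 -0.976   1.0005]
 [ 0.      0.      0.      1.    ]] 443.9055658767663
case 0.56 [0.4843 0.3602 0.0398]
tape_measure 0.78 [0.4842 0.4208 0.1   ]
pull_bar 0.69 [0.4746 0.3602 0.0409]
lid_hinge 0.71 [0.4887 0.3619 0.0362]
lid_edge 0.86 [0.4784 0.3611 0.0391]
stop_pad 0.83 [0.5644 0.3765 0.1256]
glue_bottle 0.95 [0.4508 0.5395 0.0833]
pliers 0.57 [0.5196 0.0199 0.0097]
bench_light 0.78 [0.5399 0.3751 0.3863]
{'time_s': 1.0, 'joints': array([ 92.0511,  22.0409,   0.452 ,   0.0002, -68.4101, -14.8149]), 'joint_velocities': array([ 0.0383,  0.1345,  0.008 ,  0.0837, -0.0482,  0.0373]), 'effort': array([ -0.0005, -39.0475,  18.7624,   4.2245,   0.0156,  -0.    ]), 'tcp_pos': array([0.1381, 0.6095, 0.2226]), 'ee_rot': array([[ 0.9753, -0.2209,  0.    ],
       [-0.2209, -0.9753,  0.    ],
       [-0.    , -0.    , -1.    ]]), 'wrist_force': array([ 0.0996, -0.4884,  0.3762]), 'moment': array([0.0027, 0.0056, 0.0112]), 'gripper_force': 0.0, 'gripper_width': 0.9972073762874311}
```

View pics/scene0.png

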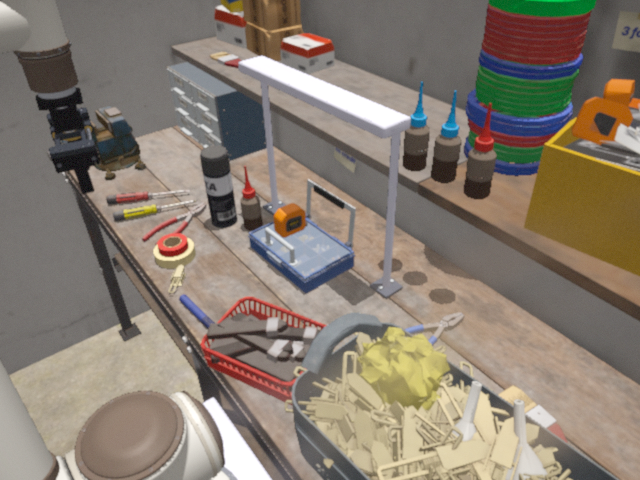

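View pics/top0.png

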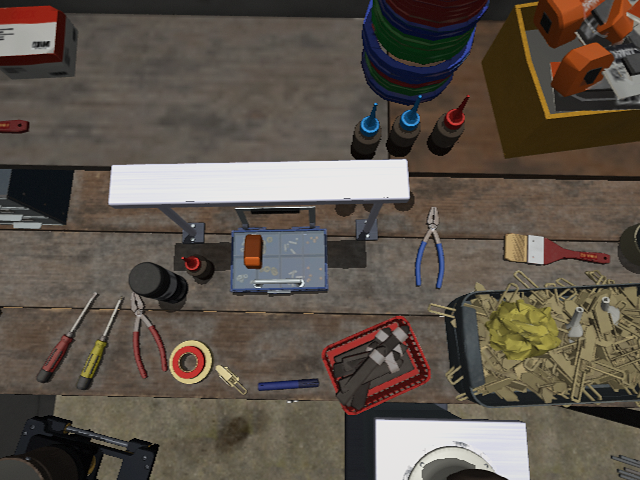

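The scene view shows the case at about (300,245), the tape at (289,219) and the stop bow at (330,210). The top view shows the case at (232..327, 228..291), the tape at (253,250), the pull at (278,283) and the glue bottle at (198,268). Next I'll zoom both views together and trace.

```bash
python3 - <<'E'
from h import *
a=cv2.imread("pics/scene0.png")[165:295,235:365];b=cv2.imread("pics/top0.png")[190:310,170:340]
A=cv2.resize(a,(400,400),interpolation=cv2.INTER_CUBIC);B=cv2.resize(b,(800,565),interpolation=cv2.INTER_CUBIC)
cv2.imwrite("pics/z_top.png",B);cv2.imwrite("pics/z_sc.png",cv2.resize(a,(600,600),interpolation=cv2.INTER_CUBIC))
capture("scene");capture("top")
for c in("scene","top"):
    for l in("case","tape_measure","pull_bar","case_lid","lid_stop","stop_pad","glue_bottle"):
        for r in trace(l,c)[:1]:
            m=r["mask"].astype(np.uint8);k=cv2.findNonZero(m)
            print(c,l,round(r["confidence"],2),m.sum(),cv2.boundingRect(k),cv2.minAreaRect(k))
E
```

```text
scene case 0.62 5193 (249, 181, 107, 113) ((312.76849365234375, 239.41775512695312), (93.42974090576172, 102.0196304321289), 48.179832458496094)
scene tape_measure 0.8 857 (274, 204, 34, 33) ((289.6000061035156, 219.30001831054688), (30.041635513305664, 33.836368560791016), 71.56504821777344)
scene pull_bar 0.74 3116 (250, 222, 104, 57) ((299.2027282714844, 246.21621704101562), (95.4393081665039, 55.682621002197266), 35.53767776489258)
scene case_lid 0.58 3293 (249, 222, 106, 58) ((299.2314758300781, 246.45211791992188), (98.73263549804688, 54.84615707397461), 33.310630798339844)
scene lid_stop 0.65 780 (306, 181, 51, 67) ((331.1175537109375, 212.443359375), (73.06746673583984, 35.992183685302734), 35.67641067504883)
scene stop_pad 0.94 750 (306, 181, 50, 67) ((330.46978759765625, 212.828857421875), (73.32125854492188, 35.39081954956055), 34.99202346801758)
scene glue_bottle 0.98 786 (241, 170, 22, 62) ((249.93292236328125, 200.39634704589844), (61.28950500488281, 19.435951232910156), 83.6598129272461)
top case 0.75 6194 (231, 206, 98, 88) ((278.7974853515625, 249.8740692138672), (86.6026840209961, 97.1805648803711), 88.85424041748047)
top tape_measure 0.78 629 (244, 233, 20, 36) ((253.5, 250.5), (35.0, 19.0), 90.0)
top pull_bar 0.64 5310 (231, 226, 97, 68) ((278.6327819824219, 259.93511962890625), (66.48938751220703, 96.32392120361328), 88.97696685791016)
top case_lid 0.7 5488 (231, 226, 97, 69) ((279.0, 260.0), (68.0, 96.0), 90.0)
top lid_stop 0.81 676 (236, 206, 80, 24) ((275.6387939453125, 217.5209503173828), (22.074308395385742, 79.03679656982422), 89.11859893798828)
top stop_pad 0.65 577 (236, 206, 80, 24) ((275.74285888671875, 217.25755310058594), (21.66710090637207, 79.02465057373047), 88.31531524658203)
top glue_bottle 0.77 551 (182, 255, 33, 25) ((197.4000244140625, 265.7000427246094), (34.435447692871094, 20.57182502746582), 26.56505012512207)
```

View pics/z_top.png

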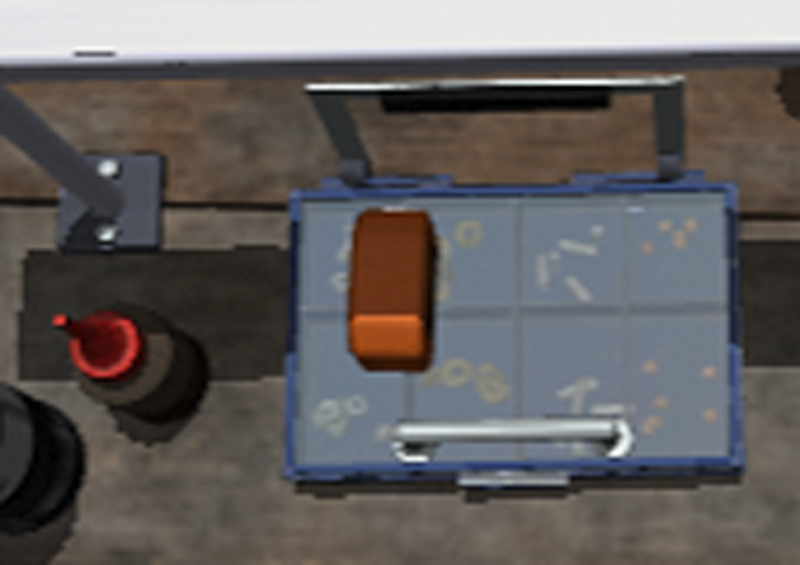

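View pics/z_sc.png

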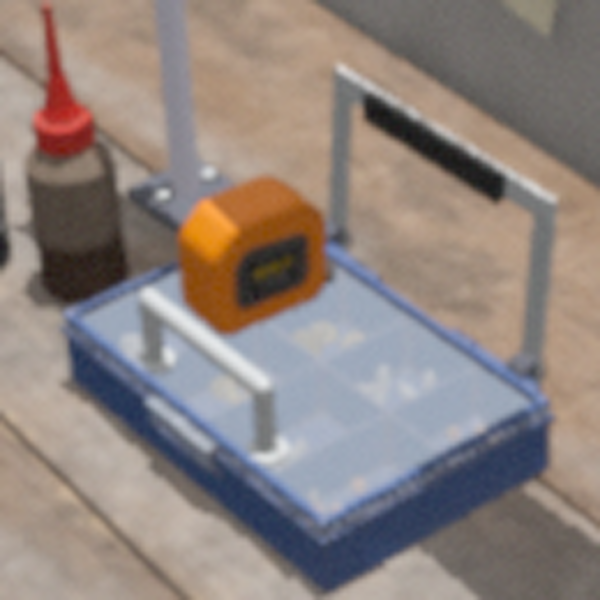

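The top zoom gives the case rim corners at (288,470), (293,192), (737,190) and (742,470), the bar at (400..622, 430) and the tape roof at (350..435, 210..370). The scene zoom gives the rim corners at (68,322), (325,525) and (548,405), and the bar from (150,297) to (262,385).

```bash
cat >> h.py <<'E'
def ray(cam,u):
    c=calibration(cam);T=np.array(c["cam_to_world"]);d=T[:3,:3]@np.array([(u[0]-c["cx"])/c["fx"],(u[1]-c["cy"])/c["fy"],1]);return T[:3,3],d/np.linalg.norm(d)
def onz(cam,u,z):
    o,d=ray(cam,u);return o+d*(z-o[2])/d[2]
def tri(u,v):
    A=[];b=[]
    for c,p in(("top",u),("scene",v)):
        o,d=ray(c,p);M=np.eye(3)-np.outer(d,d);A.append(M);b.append(M@o)
    x,r,_,_=np.linalg.lstsq(np.vstack(A),np.hstack(b),rcond=None);return x,np.sqrt(r)
T=lambda x,y:(170+x/4.706,190+y/4.706)
S=lambda x,y:(235+x/4.615,165+y/4.615)
E
python3 - <<'E'
from h import *
np.set_printoptions(precision=4,suppress=True)
for n,u,v in(("FL",(288,468),(68,318)),("FR",(742,468),(325,522)),("BR",(737,190),(548,402)),("barL",(400,430),(150,297)),("barR",(622,430),(264,385)),
 ("stopL",(305,87),(340,72)),("stopR",(683,82),(553,203)),("padL",(382,103),(370,108)),("padR",(608,103),(500,185)),("tapeBackR",(428,212),(322,210))):
    print(n,*tri(T(*u),S(*v)))
for n,p,z in(("FL",(288,468),.037),("FR",(742,468),.037),("BR",(737,190),.037),("BL",(293,192),.037),("tBL",(368,211),.101),("tBR",(428,211),.101),("tFL",(352,318),.101),("tFR",(432,318),.101),
 ("bFL",(356,365),.05),("bFR",(430,368),.05)):print(n,onz("top",T(*p),z))
print(onz("scene",S(68,318),.037),onz("scene",S(325,522),.037),onz("scene",S(548,402),.037))
for u in((225,330),(192,245),(320,285)): print(onz("scene",S(*u),.04))
E
```

```text
FL [0.4143 0.4734 0.038 ] [0.0011]
FR [0.4192 0.2638 0.0449] [0.0029]
BR [0.5501 0.2682 0.044 ] [0.0027]
barL [0.4291 0.4169 0.0757] [0.0024]
barR [0.4291 0.3186 0.0831] [0.0005]
stopL [0.5724 0.4588 0.1257] [0.003]
stopR [0.5752 0.2946 0.1312] [0.001]
padL [0.5665 0.4254 0.1228] [0.0027]
padR [0.5677 0.3262 0.1275] [0.0034]
tapeBackR [0.5247 0.4079 0.0897] [0.001]
FL [0.4138 0.4739 0.037 ]
FR [0.4182 0.2646 0.037 ]
BR [0.5502 0.269  0.037 ]
BL [0.5447 0.4797 0.037 ]
tBL [0.5213 0.4333 0.101 ]
tBR [0.5219 0.4067 0.101 ]
tFL [0.4731 0.4376 0.101 ]
tFR [0.4739 0.4027 0.101 ]
bFL [0.4604 0.4431 0.05  ]
bFR [0.4597 0.409  0.05  ]
[0.4156 0.4743 0.037 ] [0.4261 0.2705 0.037 ] [0.5578 0.2744 0.037 ]
[0.4687 0.4136 0.04  ]
[0.4962 0.4851 0.04  ]
[0.5269 0.4151 0.04  ]
```

```bash
python3 - <<'E'
from h import *
from scipy.optimize import least_squares
np.set_printoptions(precision=4,suppress=True)
# points in hinge frame (x,y) , z world
P=[("top",T(288,470),(-.145,.1055,.036)),("top",T(742,470),(-.145,-.1055,.036)),
("top",T(737,188),(0,-.1055,.037)),("top",T(293,190),(0,.1055,.037)),
("top",T(398,430),(-.125,.05,.077)),("top",T(626,430),(-.125,-.05,.077)),
("top",T(163,152),(.025,.175,.008)),("top",T(160,250),(-.025,.175,.008)),
("scene",S(66,322),(-.145,.1055,.036)),("scene",S(325,525),(-.145,-.1055,.036)),("scene",S(550,405),(0,-.1055,.037)),
("scene",S(146,295),(-.125,.05,.077)),("scene",S(268,388),(-.125,-.05,.077))]
def f(p,cams=("top","scene")):
    c,s=np.cos(p[2]),np.sin(p[2]);r=[]
    for cam,u,q in P:
        if cam in cams: r+=list(px(cam,[p[0]+c*q[0]-s*q[1],p[1]+s*q[0]+c*q[1],q[2]])-u)
    return np.array(r)
for cams in(("top","scene"),("top",),("scene",)):
    o=least_squares(f,[.55,.37,0],loss="soft_l1",args=(cams,));print(cams,o.x,np.degrees(o.x[2]));print(f(o.x,cams).reshape(-1,2).T)
E
```

```text
('top', 'scene') [0.5553 0.3749 0.0475] 2.721577222532879
[[ 0.059   0.8427 -0.1783 -0.0953 -0.2382 -0.8206 -0.0746 -0.0574 -3.1883
  -1.9779  1.8975 -0.8515  0.4982]
 [ 3.4643  0.906  -3.9731 -1.9977 -0.3149 -1.5668 -0.5793 -0.2816  1.3232
   3.9001 -0.0294 -0.165   0.9049]]
('top',) [0.5535 0.3744 0.0425] 2.4364942488202774
[[-0.0574  0.7689  0.0711  0.1149 -0.3054 -0.8663  0.1799  0.0908]
 [ 4.0523  1.9767 -2.9756 -1.4533  0.4225 -0.5932 -0.2002  0.1082]]
('scene',) [0.5587 0.3756 0.0355] 2.034816775374871
[[-2.0102 -1.8422  2.4496  0.1229  0.981 ]
 [ 0.0595  2.8578 -0.5623 -1.2926 -0.1176]]
```

```bash
cat >> h.py <<'E'
from scipy.spatial.transform import Rotation as Ro
def go(p,tilt,yaw=0.,n=None):
    """deltas to world TCP p, tool z tilted 'tilt' deg from down towards heading yaw(deg)"""
    s=sense();R=s["ee_rot"];t=np.radians(tilt)
    D=Ro.from_euler("z",yaw,degrees=True).as_matrix()@np.array([[np.cos(t),0,np.sin(t)],[0,-1,0],[np.sin(t),0,-np.cos(t)]])
    d=R.T@(np.array(p)-s["tcp_pos"])*1000;a=Ro.from_matrix(R.T@D).as_rotvec()
    print("t",np.round(d,1),"a",np.round(a,3),"rows>=",np.ceil(max(np.linalg.norm(d)/41.7,np.degrees(np.linalg.norm(a))/7.16)))
def st():
    s=sense();print(round(s["time_s"],2),s["tcp_pos"].round(4),"F",s["wrist_force"].round(2),"J",s["joints"].round(0),"g",round(s["gripper_width"],3),s["gripper_force"],"z",s["ee_rot"][:,2].round(3))
E
python3 - <<'E'
from h import *
np.set_printoptions(precision=4,suppress=True)
print("cap",tri(T(105,345),S(63,125)),"tip",tri(T(60,322),S(47,10)))
print("bottle base",onz("scene",S(85,295),0),"basket",onz("top",(400,318),.06),onz("top",(322,355),.06),onz("top",(430,370),.06),"tub",onz("top",(452,300),.15))
go([.33,.42,.27],25,1)
go([.42,.42,.19],25,1)
E
```

```text
cap (array([0.4607, 0.5452, 0.0971]), array([0.0018])) tip (array([0.4591, 0.5449, 0.1642]), array([0.0023]))
bottle base [0.4561 0.5323 0.    ] basket [0.3592 0.1131 0.06  ] [0.2809 0.2747 0.06  ] [0.2559 0.0541 0.06  ] tub [0.3906 0.03   0.15  ]
t [229.1 142.4 -47.5] a [ 0.052  0.434 -0.236] rows>= 7.0
t [316.9 122.6  32.5] a [ 0.052  0.434 -0.236] rows>= 9.0
```

Request:
servo_tool --deltas '[{"tx": 29,"ty": 18,"tz": -6,"ax": 0.006,"ay": 0.054,"az": -0.03,"claw": 62},{"tx": 57,"ty": 36,"tz": -12,"ax": 0.013,"ay": 0.108,"az": -0.059,"claw": 62},{"tx": 86,"ty": 53,"tz": -18,"ax": 0.019,"ay": 0.163,"az": -0.088,"claw": 62},{"tx": 115,"ty": 71,"tz": -24,"ax": 0.026,"ay": 0.217,"az": -0.118,"claw": 62},{"tx": 143,"ty": 89,"tz": -30,"ax": 0.032,"ay": 0.271,"az": -0.148,"claw": 62},{"tx": 172,"ty": 107,"tz": -36,"ax": 0.039,"ay": 0.326,"az": -0.177,"claw": 62},{"tx": 200,"ty": 125,"tz": -42,"ax": 0.045,"ay": 0.38,"az": -0.206,"claw": 62},{"tx": 229,"ty": 142,"tz": -48,"ax": 0.052,"ay": 0.434,"az": -0.236,"claw": 62},{"tx": 229,"ty": 142,"tz": -48,"ax": 0.052,"ay": 0.434,"az": -0.236,"claw": 62},{"tx": 229,"ty": 142,"tz": -48,"ax": 0.052,"ay": 0.434,"az": -0.236,"claw": 62}]'

```text
time_s: 2.63
tcp_pos: [0.3304, 0.419, 0.2709]
ee_rot: [[0.906, 0.015, 0.422], [0.014, -1.0, 0.007], [0.422, -0.001, -0.906]]
wrist_force: [0.6, 1.4, 0.6]
gripper_width: 0.713
gripper_force: 0.0
```

```bash
python3 - <<'E'
from h import *
st();go([.44,.4205,.185],25,1);go([.495,.4205,.066],25,1)
E
```

```text
2.63 [0.3304 0.419  0.2709] F [0.62 1.4  0.6 ] J [ 82.   5. -30.  31. -55.  -9.] g 0.713 0.0 z [ 0.422  0.007 -0.906]
t [ 63.    0.3 124.1] a [ 0.     0.    -0.002] rows>= 4.0
t [ 62.6   1.2 255.2] a [ 0.     0.    -0.002] rows>= 7.0
```

Request:
servo_tool --deltas '[{"tx": 16,"ty": 0,"tz": 31},{"tx": 32,"ty": 0,"tz": 62},{"tx": 48,"ty": 0,"tz": 93},{"tx": 63,"ty": 1,"tz": 124},{"tx": 63,"ty": 1,"tz": 145},{"tx": 63,"ty": 1,"tz": 165},{"tx": 63,"ty": 1,"tz": 165},{"tx": 63,"ty": 1,"tz": 165}]'

```text
schema error: expected keys tx, ty, tz, ax, ay, az, claw
```

```bash
python3 - <<'E'
from h import *
st();go([.495,.4205,.066],25,1)
a=capture("scene")[110:270,190:350];b=capture("top")[190:310,170:340]
cv2.imwrite("pics/a1.png",np.hstack([cv2.resize(a,(400,400),interpolation=3),cv2.resize(b,(400,400),interpolation=3)]))
E
```

```text
2.63 [0.3304 0.419  0.2709] F [0.62 1.4  0.6 ] J [ 82.   5. -30.  31. -55.  -9.] g 0.713 0.0 z [ 0.422  0.007 -0.906]
t [ 62.6   1.2 255.2] a [ 0.     0.    -0.002] rows>= 7.0
```

View pics/a1.png

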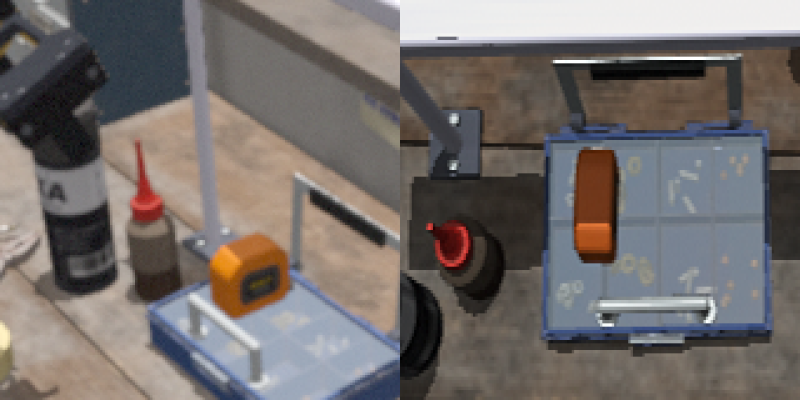

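The move was refused because every row needs all the keys. The picture just shows the unchanged scene, with the gripper at upper left, so I'm resending with all keys.

Request:
servo_tool --deltas '[{"tx": 16,"ty": 0,"tz": 31,"ax": 0,"ay": 0,"az": 0,"claw": 62},{"tx": 32,"ty": 0,"tz": 62,"ax": 0,"ay": 0,"az": 0,"claw": 62},{"tx": 48,"ty": 1,"tz": 93,"ax": 0,"ay": 0,"az": 0,"claw": 62},{"tx": 63,"ty": 1,"tz": 124,"ax": 0,"ay": 0,"az": 0,"claw": 62},{"tx": 63,"ty": 1,"tz": 145,"ax": 0,"ay": 0,"az": 0,"claw": 62},{"tx": 63,"ty": 1,"tz": 165,"ax": 0,"ay": 0,"az": 0,"claw": 62},{"tx": 63,"ty": 1,"tz": 165,"ax": 0,"ay": 0,"az": 0,"claw": 62},{"tx": 63,"ty": 1,"tz": 165,"ax": 0,"ay": 0,"az": 0,"claw": 62}]'

```text
time_s: 3.4
tcp_pos: [0.4569, 0.422, 0.1465]
ee_rot: [[0.907, 0.017, 0.421], [0.016, -1.0, 0.005], [0.422, 0.003, -0.907]]
wrist_force: [-0.6, 0.1, 0.4]
gripper_width: 0.715
gripper_force: 0.0
```

```bash
python3 - <<'E'
from h import *
st();go([.495,.4205,.066],25,1)
a=capture("scene")[110:270,190:350];b=capture("top")[190:310,170:340]
cv2.imwrite("pics/a2.png",np.hstack([cv2.resize(a,(400,400),interpolation=3),cv2.resize(b,(400,400),interpolation=3)]))
E
```

```text
3.4 [0.4569 0.422  0.1465] F [-0.61  0.12  0.38] J [ 65.  19. -35.  44. -33. -10.] g 0.715 0.0 z [ 0.421  0.005 -0.907]
t [ 0.6  1.9 89. ] a [0.003 0.001 0.001] rows>= 3.0
```

View pics/a2.png

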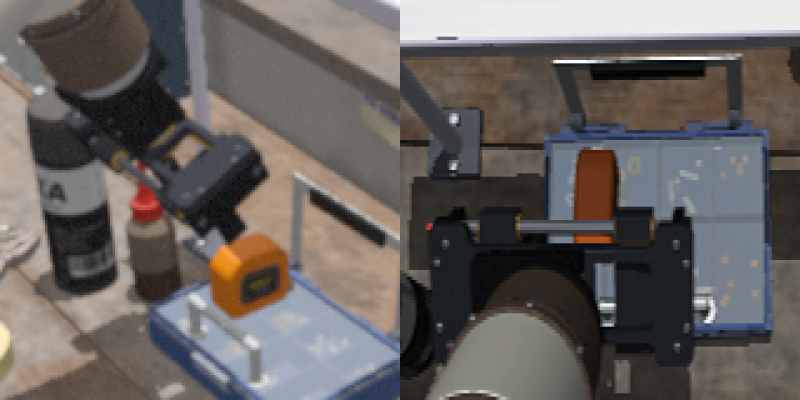

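The gripper straddles the tape, and its left end comes near the bottle's spout in the top view but stays about 20 mm clear. Descending slowly.

Request:
servo_tool --deltas '[{"tx": 1,"ty": 2,"tz": 20,"ax": 0,"ay": 0,"az": 0,"claw": 62},{"tx": 1,"ty": 3,"tz": 40,"ax": 0,"ay": 0,"az": 0,"claw": 62},{"tx": 1,"ty": 3,"tz": 55,"ax": 0,"ay": 0,"az": 0,"claw": 62},{"tx": 1,"ty": 3,"tz": 70,"ax": 0,"ay": 0,"az": 0,"claw": 62},{"tx": 1,"ty": 3,"tz": 80,"ax": 0,"ay": 0,"az": 0,"claw": 62},{"tx": 1,"ty": 3,"tz": 88,"ax": 0,"ay": 0,"az": 0,"claw": 62},{"tx": 1,"ty": 3,"tz": 88,"ax": 0,"ay": 0,"az": 0,"claw": 62},{"tx": 1,"ty": 3,"tz": 88,"ax": 0,"ay": 0,"az": 0,"claw": 62}]'

```text
time_s: 4.17
tcp_pos: [0.4952, 0.4202, 0.0698]
ee_rot: [[0.906, 0.018, 0.424], [0.015, -1.0, 0.009], [0.424, -0.001, -0.906]]
wrist_force: [0.2, -0.9, 0.3]
gripper_width: 0.712
gripper_force: 0.0
```

```bash
python3 - <<'E'
from h import *
st()
E
```

```text
4.17 [0.4952 0.4202 0.0698] F [ 0.16 -0.89  0.32] J [ 55.  25. -40.  66. -22. -27.] g 0.712 0.0 z [ 0.424  0.009 -0.906]
```

Request:
servo_tool --deltas '[{"tx": 0,"ty": 0,"tz": 3,"ax": 0,"ay": 0,"az": 0,"claw": 20},{"tx": 0,"ty": 0,"tz": 3,"ax": 0,"ay": 0,"az": 0,"claw": 20},{"tx": 0,"ty": 0,"tz": 3,"ax": 0,"ay": 0,"az": 0,"claw": 20},{"tx": 0,"ty": 0,"tz": 3,"ax": 0,"ay": 0,"az": 0,"claw": 20},{"tx": 0,"ty": 0,"tz": 3,"ax": 0,"ay": 0,"az": 0,"claw": 20},{"tx": 0,"ty": 0,"tz": 3,"ax": 0,"ay": 0,"az": 0,"claw": 20},{"tx": 0,"ty": 0,"tz": 3,"ax": 0,"ay": 0,"az": 0,"claw": 20},{"tx": 0,"ty": 0,"tz": 3,"ax": 0,"ay": 0,"az": 0,"claw": 20}]'

```text
time_s: 4.83
tcp_pos: [0.4963, 0.4203, 0.0663]
ee_rot: [[0.906, 0.018, 0.423], [0.016, -1.0, 0.009], [0.423, -0.001, -0.906]]
wrist_force: [-1.4, 2.2, 3.5]
gripper_width: 0.391
gripper_force: 30.0
```

```bash
python3 - <<'E'
from h import *
st();p=sense()["tcp_pos"];go(p+[0,0,.02],25,1);go(p+[-.02,0,.075],25,1);go([.455,.2,p[2]+.07],25,1)
E
```

```text
4.83 [0.4963 0.4203 0.0663] F [-1.36  2.23  3.48] J [ 55.  26. -40.  68. -22. -27.] g 0.391 30.04041449254146 z [ 0.423  0.009 -0.906]
t [  8.5  -0.  -18.1] a [-0.002 -0.     0.   ] rows>= 1.0
t [ 13.6  -0.5 -76.4] a [-0.002 -0.     0.   ] rows>= 2.0
t [-11.3 219.4 -82.9] a [-0.002 -0.     0.   ] rows>= 6.0
```

Request:
servo_tool --deltas '[{"tx": 4,"ty": 0,"tz": -8,"ax": 0,"ay": 0,"az": 0,"claw": 20},{"tx": 8,"ty": 0,"tz": -18,"ax": 0,"ay": 0,"az": 0,"claw": 20},{"tx": 11,"ty": 0,"tz": -38,"ax": 0,"ay": 0,"az": 0,"claw": 20},{"tx": 13,"ty": 0,"tz": -58,"ax": 0,"ay": 0,"az": 0,"claw": 20},{"tx": 14,"ty": 0,"tz": -76,"ax": 0,"ay": 0,"az": 0,"claw": 20},{"tx": 14,"ty": 0,"tz": -76,"ax": 0,"ay": 0,"az": 0,"claw": 20},{"tx": 14,"ty": 0,"tz": -76,"ax": 0,"ay": 0,"az": 0,"claw": 20}]'

```text
time_s: 5.42
tcp_pos: [0.4764, 0.4186, 0.14]
ee_rot: [[0.906, 0.017, 0.422], [0.015, -1.0, 0.007], [0.422, 0.0, -0.907]]
wrist_force: [0.4, -0.6, -2.2]
gripper_width: 0.39
gripper_force: 30.0
```

```bash
python3 - <<'E'
from h import *
st();go([.455,.2,.15],25,1);go([.45,.31,.15],25,1)
E
```

```text
5.42 [0.4764 0.4186 0.14  ] F [ 0.39 -0.58 -2.17] J [ 62.  20. -34.  45. -32.  -9.] g 0.39 29.984757681304472 z [ 0.422  0.007 -0.907]
t [-18.5 218.2 -19.5] a [ 0.001  0.001 -0.   ] rows>= 6.0
t [-21.4 108.1 -20.9] a [ 0.001  0.001 -0.   ] rows>= 3.0
```

Request:
servo_tool --deltas '[{"tx": -6,"ty": 10,"tz": -8,"ax": 0,"ay": 0,"az": 0,"claw": 20},{"tx": -12,"ty": 30,"tz": -15,"ax": 0,"ay": 0,"az": 0,"claw": 20},{"tx": -18,"ty": 55,"tz": -20,"ax": 0,"ay": 0,"az": 0,"claw": 20},{"tx": -18,"ty": 80,"tz": -20,"ax": 0,"ay": 0,"az": 0,"claw": 20},{"tx": -18,"ty": 105,"tz": -20,"ax": 0,"ay": 0,"az": 0,"claw": 20},{"tx": -18,"ty": 130,"tz": -20,"ax": 0,"ay": 0,"az": 0,"claw": 20},{"tx": -18,"ty": 155,"tz": -20,"ax": 0,"ay": 0,"az": 0,"claw": 20},{"tx": -18,"ty": 180,"tz": -20,"ax": 0,"ay": 0,"az": 0,"claw": 20},{"tx": -18,"ty": 205,"tz": -20,"ax": 0,"ay": 0,"az": 0,"claw": 20},{"tx": -18,"ty": 218,"tz": -20,"ax": 0,"ay": 0,"az": 0,"claw": 20},{"tx": -18,"ty": 218,"tz": -20,"ax": 0,"ay": 0,"az": 0,"claw": 20},{"tx": -18,"ty": 218,"tz": -20,"ax": 0,"ay": 0,"az": 0,"claw": 20}]'

```text
time_s: 6.42
tcp_pos: [0.4552, 0.1987, 0.1493]
ee_rot: [[0.907, 0.015, 0.42], [0.014, -1.0, 0.004], [0.42, 0.002, -0.907]]
wrist_force: [0.3, 0.0, -0.7]
gripper_width: 0.392
gripper_force: 30.0
```

```bash
python3 - <<'E'
from h import *
st();go([.465,.2,.036],25,1)
cv2.imwrite("pics/a3.png",np.hstack([cv2.resize(capture("scene")[170:330,270:430],(400,400),interpolation=3),cv2.resize(capture("top")[190:350,290:450],(400,400),interpolation=3)]))
E
```

```text
6.42 [0.4552 0.1987 0.1493] F [ 0.27  0.03 -0.71] J [ 45.   4. -55.  55. -21.  -5.] g 0.392 29.985060631661327 z [ 0.42   0.004 -0.907]
t [-38.7  -1.5 107. ] a [ 0.003  0.003 -0.001] rows>= 3.0
```

View pics/a3.png

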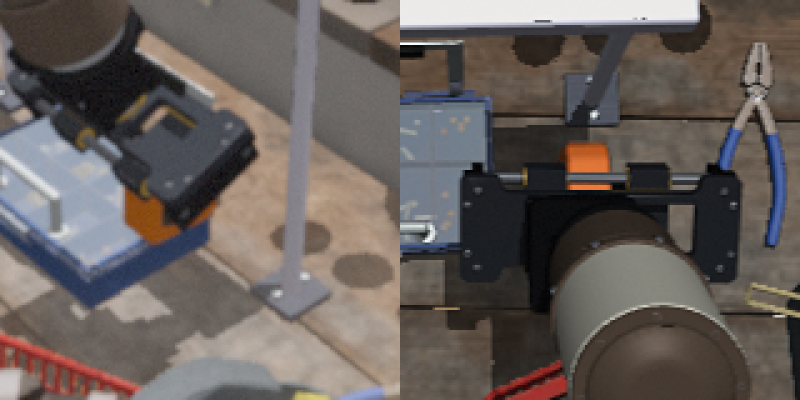

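The tape hangs upright in the grip to the right of the case, well clear of the pliers and the post foot. Lowering.

Request:
servo_tool --deltas '[{"tx": -7,"ty": -1,"tz": 20,"ax": 0,"ay": 0,"az": 0,"claw": 20},{"tx": -15,"ty": -1,"tz": 40,"ax": 0,"ay": 0,"az": 0,"claw": 20},{"tx": -22,"ty": -1,"tz": 60,"ax": 0,"ay": 0,"az": 0,"claw": 20},{"tx": -29,"ty": -1,"tz": 80,"ax": 0,"ay": 0,"az": 0,"claw": 20},{"tx": -36,"ty": -1,"tz": 100,"ax": 0,"ay": 0,"az": 0,"claw": 20},{"tx": -39,"ty": -1,"tz": 107,"ax": 0,"ay": 0,"az": 0,"claw": 20},{"tx": -39,"ty": -1,"tz": 107,"ax": 0,"ay": 0,"az": 0,"claw": 20},{"tx": -39,"ty": -1,"tz": 107,"ax": 0,"ay": 0,"az": 0,"claw": 20}]'

```text
time_s: 7.18
tcp_pos: [0.4697, 0.208, 0.0614]
ee_rot: [[0.923, 0.014, 0.384], [0.018, -1.0, -0.007], [0.384, 0.013, -0.923]]
wrist_force: [-0.1, -0.5, -2.2]
gripper_width: 0.389
gripper_force: 29.9
```

```bash
python3 - <<'E'
from h import *
st();p=sense()["tcp_pos"];go([p[0],p[1],.026],25,1)
E
```

```text
7.18 [0.4697 0.208  0.0614] F [-0.15 -0.5  -2.18] J [ 20.  15. -58. 118.  -9. -46.] g 0.389 29.929769308243976 z [ 0.384 -0.007 -0.923]
t [-13.6  -0.5  32.7] a [0.014 0.042 0.003] rows>= 1.0
```

The wrist reached joint limits (j4 at 118, j5 at -9). I'll raise it again, then yaw the tool away from the forearm direction.

```bash
python3 - <<'E'
from h import *
go([.455,.2,.15],25,1)
E
```

```text
t [ 20.4   9.  -87.4] a [0.014 0.042 0.003] rows>= 3.0
```

Request:
servo_tool --deltas '[{"tx": 7,"ty": 0,"tz": -17,"ax": 0.0,"ay": 0.0,"az": 0,"claw": 20},{"tx": 14,"ty": 4,"tz": -36,"ax": 0.0,"ay": 0.02,"az": 0,"claw": 20},{"tx": 21,"ty": 8,"tz": -60,"ax": 0.0,"ay": 0.04,"az": 0,"claw": 20},{"tx": 21,"ty": 8,"tz": -87,"ax": 0.0,"ay": 0.04,"az": 0,"claw": 20},{"tx": 21,"ty": 8,"tz": -87,"ax": 0.0,"ay": 0.04,"az": 0,"claw": 20},{"tx": 21,"ty": 8,"tz": -87,"ax": 0.0,"ay": 0.04,"az": 0,"claw": 20},{"tx": 21,"ty": 8,"tz": -87,"ax": 0.0,"ay": 0.04,"az": 0,"claw": 20}]'

```text
time_s: 7.77
tcp_pos: [0.4541, 0.2043, 0.155]
ee_rot: [[0.904, 0.019, 0.428], [0.02, -1.0, 0.002], [0.428, 0.007, -0.904]]
wrist_force: [0.2, 2.0, -2.2]
gripper_width: 0.389
gripper_force: 29.9
```

```bash
python3 - <<'E'
from h import *
st();go([.455,.2,.13],25,-40);go([.455,.2,.13],25,-20)
E
```

```text
7.77 [0.4541 0.2043 0.155 ] F [ 0.17  2.03 -2.15] J [ 46.   4. -55.  55. -22.  -5.] g 0.389 29.93051682647433 z [ 0.428  0.002 -0.904]
t [-10.    4.1  23. ] a [-0.299 -0.008  0.652] rows>= 6.0
t [-10.    4.1  23. ] a [-0.15  -0.007  0.336] rows>= 3.0
```

Request:
servo_tool --deltas '[{"tx": 0,"ty": 0,"tz": 0,"ax": -0.034,"ay": 0,"az": 0.072,"claw": 20},{"tx": 0,"ty": 0,"tz": 0,"ax": -0.067,"ay": 0,"az": 0.145,"claw": 20},{"tx": 0,"ty": 0,"tz": 0,"ax": -0.1,"ay": -0.003,"az": 0.217,"claw": 20},{"tx": -2,"ty": 1,"tz": 5,"ax": -0.133,"ay": -0.004,"az": 0.29,"claw": 20},{"tx": -4,"ty": 2,"tz": 10,"ax": -0.166,"ay": -0.005,"az": 0.362,"claw": 20},{"tx": -6,"ty": 3,"tz": 15,"ax": -0.2,"ay": -0.006,"az": 0.435,"claw": 20},{"tx": -8,"ty": 4,"tz": 20,"ax": -0.233,"ay": -0.007,"az": 0.507,"claw": 20},{"tx": -10,"ty": 4,"tz": 23,"ax": -0.266,"ay": -0.008,"az": 0.58,"claw": 20},{"tx": -10,"ty": 4,"tz": 23,"ax": -0.299,"ay": -0.008,"az": 0.652,"claw": 20},{"tx": -10,"ty": 4,"tz": 23,"ax": -0.299,"ay": -0.008,"az": 0.652,"claw": 20},{"tx": -10,"ty": 4,"tz": 23,"ax": -0.299,"ay": -0.008,"az": 0.652,"claw": 20}]'

```text
time_s: 8.68
tcp_pos: [0.457, 0.198, 0.1272]
ee_rot: [[0.694, -0.644, 0.322], [-0.581, -0.765, -0.277], [0.424, 0.005, -0.905]]
wrist_force: [-0.5, -0.5, -1.6]
gripper_width: 0.385
gripper_force: 29.9
```

```bash
python3 - <<'E'
from h import *
st();go([.46,.195,.04],25,-40)
E
```

```text
8.68 [0.457  0.198  0.1272] F [-0.51 -0.53 -1.57] J [ 54.  13. -45.  40. -41. -37.] g 0.385 29.929862147777158 z [ 0.322 -0.277 -0.905]
t [-33.2  -0.   80.8] a [ 0.005 -0.002  0.001] rows>= 3.0
```

Request:
servo_tool --deltas '[{"tx": -8,"ty": 0,"tz": 20,"ax": 0.0,"ay": 0,"az": 0.0,"claw": 20},{"tx": -16,"ty": 0,"tz": 40,"ax": 0.0,"ay": 0,"az": 0.0,"claw": 20},{"tx": -25,"ty": 0,"tz": 60,"ax": 0.004,"ay": 0,"az": 0.0,"claw": 20},{"tx": -33,"ty": 0,"tz": 80,"ax": 0.005,"ay": -0.002,"az": 0.0,"claw": 20},{"tx": -33,"ty": 0,"tz": 81,"ax": 0.005,"ay": -0.002,"az": 0.0,"claw": 20},{"tx": -33,"ty": 0,"tz": 81,"ax": 0.005,"ay": -0.002,"az": 0.0,"claw": 20}]'

```text
time_s: 9.18
tcp_pos: [0.4589, 0.1917, 0.0393]
ee_rot: [[0.693, -0.646, 0.319], [-0.584, -0.763, -0.275], [0.422, 0.004, -0.907]]
wrist_force: [0.2, 0.1, -1.7]
gripper_width: 0.389
gripper_force: 29.9
```

```bash
python3 - <<'E'
from h import *
st();p=sense()["tcp_pos"];go([p[0],p[1],.028],25,-40);go([p[0],p[1],.022],25,-40)
E
```

```text
9.18 [0.4589 0.1917 0.0393] F [ 0.24  0.13 -1.73] J [ 47.  21. -54.  63. -28. -56.] g 0.389 29.929468552171556 z [ 0.319 -0.275 -0.907]
t [-4.8 -0.  10.2] a [ 0.006  0.001 -0.002] rows>= 1.0
t [-7.3 -0.1 15.7] a [ 0.006  0.001 -0.002] rows>= 1.0
```

Request:
servo_tool --deltas '[{"tx": -2,"ty": 0,"tz": 4,"ax": 0.006,"ay": 0,"az": 0.0,"claw": 20},{"tx": -4,"ty": 0,"tz": 8,"ax": 0.006,"ay": 0,"az": 0.0,"claw": 20},{"tx": -5,"ty": 0,"tz": 10,"ax": 0.006,"ay": 0,"az": 0.0,"claw": 20},{"tx": -5,"ty": 0,"tz": 10,"ax": 0.006,"ay": 0,"az": 0.0,"claw": 20}]'

```text
time_s: 9.52
tcp_pos: [0.4597, 0.194, 0.0296]
ee_rot: [[0.692, -0.644, 0.326], [-0.586, -0.765, -0.267], [0.422, -0.006, -0.907]]
wrist_force: [0.7, 0.2, -2.3]
gripper_width: 0.386
gripper_force: 29.9
```

Request:
servo_tool --deltas '[{"tx": -0.5,"ty": 0,"tz": 0.9,"ax": 0,"ay": 0,"az": 0.0,"claw": 20},{"tx": -0.5,"ty": 0,"tz": 0.9,"ax": 0,"ay": 0,"az": 0.0,"claw": 20}]'

```text
time_s: 9.68
tcp_pos: [0.4594, 0.194, 0.0282]
ee_rot: [[0.692, -0.644, 0.326], [-0.586, -0.765, -0.268], [0.422, -0.006, -0.907]]
wrist_force: [1.1, 0.4, -1.6]
gripper_width: 0.39
gripper_force: 29.9
```

Request:
servo_tool --deltas '[{"tx": -0.5,"ty": 0,"tz": 0.9,"ax": 0,"ay": 0,"az": 0.0,"claw": 20},{"tx": -0.5,"ty": 0,"tz": 0.9,"ax": 0,"ay": 0,"az": 0.0,"claw": 20}]'

```text
time_s: 9.85
tcp_pos: [0.4594, 0.194, 0.0276]
ee_rot: [[0.692, -0.644, 0.327], [-0.585, -0.765, -0.268], [0.423, -0.006, -0.906]]
wrist_force: [-2.5, 0.0, 4.5]
gripper_width: 0.392
gripper_force: 29.9
```

Contact with the bench is felt at +4.5 N. Releasing.

Request:
servo_tool --deltas '[{"tx": 0,"ty": 0,"tz": 0,"ax": 0,"ay": 0,"az": 0,"claw": 36},{"tx": 0,"ty": 0,"tz": 0,"ax": 0,"ay": 0,"az": 0,"claw": 45},{"tx": 0,"ty": 0,"tz": 0,"ax": 0,"ay": 0,"az": 0,"claw": 56},{"tx": 0,"ty": 0,"tz": 0,"ax": 0,"ay": 0,"az": 0,"claw": 62},{"tx": 0,"ty": 0,"tz": 0,"ax": 0,"ay": 0,"az": 0,"claw": 62},{"tx": 0,"ty": 0,"tz": 0,"ax": 0,"ay": 0,"az": 0,"claw": 62}]'

```text
time_s: 10.35
tcp_pos: [0.4591, 0.1934, 0.0265]
ee_rot: [[0.692, -0.645, 0.325], [-0.586, -0.764, -0.269], [0.422, -0.004, -0.907]]
wrist_force: [0.6, 0.7, -0.1]
gripper_width: 0.678
gripper_force: 0.0
```

Request:
servo_tool --deltas '[{"tx": 0,"ty": 0,"tz": -15,"ax": 0,"ay": 0,"az": 0,"claw": 62},{"tx": 0,"ty": 0,"tz": -40,"ax": 0,"ay": 0,"az": 0,"claw": 62},{"tx": 0,"ty": 0,"tz": -70,"ax": 0,"ay": 0,"az": 0,"claw": 62},{"tx": 0,"ty": 0,"tz": -105,"ax": 0,"ay": 0,"az": 0,"claw": 62},{"tx": 0,"ty": 0,"tz": -140,"ax": 0,"ay": 0,"az": 0,"claw": 62},{"tx": 0,"ty": 0,"tz": -140,"ax": 0,"ay": 0,"az": 0,"claw": 62}]'

```text
time_s: 10.85
tcp_pos: [0.4144, 0.2367, 0.159]
ee_rot: [[0.692, -0.641, 0.332], [-0.588, -0.767, -0.257], [0.419, -0.017, -0.908]]
wrist_force: [-0.1, 1.1, 0.4]
gripper_width: 0.712
gripper_force: 0.0
```

```bash
python3 - <<'E'
from h import *
np.set_printoptions(precision=4,suppress=True)
st()
for c in("scene","top"):
    im=capture(c)
    for l in("tape_measure","stop_pad"):
        for r in recognise(l,c)[:1]: print(c,l,r["confidence"],w(c,r["xyz"]))
    cv2.imwrite(f"pics/b_{c}.png",im)
a=cv2.imread("pics/b_scene.png")[150:310,240:400];b=cv2.imread("pics/b_top.png")[190:350,220:380]
cv2.imwrite("pics/b1.png",np.hstack([cv2.resize(a,(400,400),interpolation=3),cv2.resize(b,(400,400),interpolation=3)]))
go([.30,.365,.20],60,2)
E
```

```text
10.85 [0.4144 0.2367 0.159 ] F [-0.14  1.12  0.44] J [ 63.  10. -43.  34. -48. -38.] g 0.712 0.0 z [ 0.332 -0.257 -0.908]
scene tape_measure 0.6 [0.4505 0.1847 0.0384]
scene stop_pad 0.64 [0.569  0.3416 0.1192]
top tape_measure 0.56 [0.4507 0.1937 0.0636]
top stop_pad 0.8 [0.5676 0.3755 0.1258]
t [-137.5  -30.2 -116.6] a [ 0.504  0.583 -0.552] rows>= 8.0
```

View pics/b1.png

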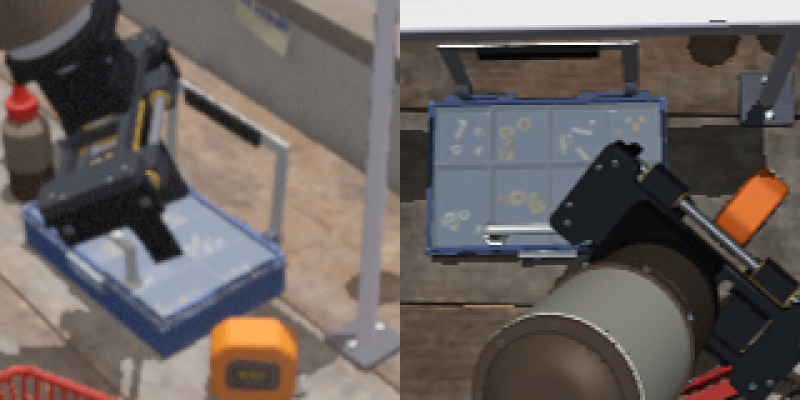

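The tape stands upright right of the case, at scene crop (252,365), with the gripper free of it. Next is the hook pose in front of the pull.

Request:
servo_tool --deltas '[{"tx": -14,"ty": -3,"tz": -20,"ax": 0.05,"ay": 0.058,"az": -0.055,"claw": 0},{"tx": -28,"ty": -6,"tz": -35,"ax": 0.1,"ay": 0.117,"az": -0.11,"claw": 0},{"tx": -42,"ty": -9,"tz": -47,"ax": 0.151,"ay": 0.175,"az": -0.166,"claw": 0},{"tx": -55,"ty": -12,"tz": -58,"ax": 0.202,"ay": 0.233,"az": -0.221,"claw": 0},{"tx": -69,"ty": -15,"tz": -70,"ax": 0.252,"ay": 0.292,"az": -0.276,"claw": 0},{"tx": -83,"ty": -18,"tz": -80,"ax": 0.302,"ay": 0.35,"az": -0.331,"claw": 0},{"tx": -96,"ty": -21,"tz": -90,"ax": 0.353,"ay": 0.408,"az": -0.386,"claw": 0},{"tx": -110,"ty": -24,"tz": -100,"ax": 0.403,"ay": 0.466,"az": -0.442,"claw": 0},{"tx": -124,"ty": -27,"tz": -108,"ax": 0.454,"ay": 0.525,"az": -0.497,"claw": 0},{"tx": -138,"ty": -30,"tz": -117,"ax": 0.504,"ay": 0.583,"az": -0.552,"claw": 0},{"tx": -138,"ty": -30,"tz": -117,"ax": 0.504,"ay": 0.583,"az": -0.552,"claw": 0},{"tx": -138,"ty": -30,"tz": -117,"ax": 0.504,"ay": 0.583,"az": -0.552,"claw": 0}]'

```text
time_s: 12.15
tcp_pos: [0.3, 0.3864, 0.212]
ee_rot: [[0.507, 0.019, 0.862], [0.018, -1.0, 0.012], [0.862, 0.01, -0.507]]
wrist_force: [-0.5, -0.2, -0.0]
gripper_width: 0.011
gripper_force: 0.0
```

```bash
python3 - <<'E'
from h import *
st();go([.355,.368,.09],70,2)
E
```

```text
12.15 [0.3    0.3864 0.212 ] F [-0.52 -0.23 -0.04] J [ 88.  10. -61.  82. -60. -68.] g 0.011 0.0 z [ 0.862  0.012 -0.507]
t [-77.6  18.2 109.1] a [0.018 0.183 0.002] rows>= 4.0
```

```bash
python3 - <<'E'
from h import *
go([.379,.391,.089],62,-20)
E
```

```text
t [-65.8  -4.3 130.5] a [-0.317  0.041  0.188] rows>= 4.0
```

Request:
servo_tool --deltas '[{"tx": -8,"ty": 0,"tz": 19,"ax": -0.045,"ay": 0.006,"az": 0.027,"claw": 0},{"tx": -19,"ty": -1,"tz": 37,"ax": -0.09,"ay": 0.012,"az": 0.054,"claw": 0},{"tx": -28,"ty": -2,"tz": 56,"ax": -0.136,"ay": 0.018,"az": 0.08,"claw": 0},{"tx": -38,"ty": -2,"tz": 75,"ax": -0.18,"ay": 0.024,"az": 0.107,"claw": 0},{"tx": -47,"ty": -3,"tz": 93,"ax": -0.226,"ay": 0.03,"az": 0.134,"claw": 0},{"tx": -56,"ty": -4,"tz": 112,"ax": -0.272,"ay": 0.035,"az": 0.161,"claw": 0},{"tx": -66,"ty": -4,"tz": 130,"ax": -0.317,"ay": 0.041,"az": 0.188,"claw": 0},{"tx": -66,"ty": -4,"tz": 130,"ax": -0.317,"ay": 0.041,"az": 0.188,"claw": 0},{"tx": -66,"ty": -4,"tz": 130,"ax": -0.317,"ay": 0.041,"az": 0.188,"claw": 0}]'

```text
time_s: 12.9
tcp_pos: [0.3793, 0.3903, 0.0894]
ee_rot: [[0.441, -0.344, 0.829], [-0.161, -0.939, -0.304], [0.883, 0.0, -0.47]]
wrist_force: [0.6, -0.0, 0.5]
gripper_width: 0.005
gripper_force: 0.0
```

```bash
python3 - <<'E'
from h import *
st();go([.379,.391,.089],62,-20);go([.441,.368,.0535],62,-20)
a=capture("scene")[150:310,210:370];b=capture("top")[190:350,220:380]
cv2.imwrite("pics/c1.png",np.hstack([cv2.resize(a,(400,400),interpolation=3),cv2.resize(b,(400,400),interpolation=3)]))
E
```

```text
12.9 [0.3793 0.3903 0.0894] F [ 0.63 -0.01  0.55] J [ 79.  32. -52.  78. -63. -84.] g 0.005 0.0 z [ 0.829 -0.304 -0.47 ]
t [-0.6 -0.6 -0.3] a [ 0.002  0.    -0.   ] rows>= 1.0
t [-0.9 -0.3 74.8] a [ 0.002  0.    -0.   ] rows>= 2.0
```

Request:
servo_tool --deltas '[{"tx": -0.5,"ty": 0,"tz": 12,"ax": 0,"ay": 0,"az": 0,"claw": 0},{"tx": -1,"ty": 0,"tz": 24,"ax": 0,"ay": 0,"az": 0,"claw": 0},{"tx": -1,"ty": 0,"tz": 36,"ax": 0,"ay": 0,"az": 0,"claw": 0},{"tx": -1,"ty": 0,"tz": 46,"ax": 0,"ay": 0,"az": 0,"claw": 0},{"tx": -1,"ty": 0,"tz": 56,"ax": 0,"ay": 0,"az": 0,"claw": 0},{"tx": -1,"ty": 0,"tz": 56,"ax": 0,"ay": 0,"az": 0,"claw": 0}]'

```text
time_s: 13.5
tcp_pos: [0.4243, 0.3738, 0.0637]
ee_rot: [[0.442, -0.341, 0.829], [-0.163, -0.94, -0.3], [0.882, -0.003, -0.472]]
wrist_force: [0.2, 0.5, -2.8]
gripper_width: 0.008
gripper_force: 1.0
```

Request:
servo_tool --deltas '[{"tx": 0,"ty": 0,"tz": 6,"ax": 0,"ay": 0,"az": 0,"claw": 0},{"tx": 0,"ty": 0,"tz": 12,"ax": 0,"ay": 0,"az": 0,"claw": 0},{"tx": 0,"ty": 0,"tz": 18,"ax": 0,"ay": 0,"az": 0,"claw": 0},{"tx": 0,"ty": 0,"tz": 20,"ax": 0,"ay": 0,"az": 0,"claw": 0},{"tx": 0,"ty": 0,"tz": 20,"ax": 0,"ay": 0,"az": 0,"claw": 0}]'

```text
time_s: 13.92
tcp_pos: [0.4416, 0.3685, 0.0538]
ee_rot: [[0.441, -0.342, 0.83], [-0.163, -0.94, -0.301], [0.883, -0.002, -0.47]]
wrist_force: [-0.8, 1.1, -1.3]
gripper_width: 0.004
gripper_force: 1.0
```

```bash
python3 - <<'E'
from h import *
st()
a=capture("scene")[150:310,210:370];b=capture("top")[190:350,220:380]
cv2.imwrite("pics/c2.png",np.hstack([cv2.resize(a,(400,400),interpolation=3),cv2.resize(b,(400,400),interpolation=3)]))
E
```

```text
13.92 [0.4416 0.3685 0.0538] F [-0.77  1.08 -1.34] J [ 67.  36. -53.  93. -62. -89.] g 0.004 1.0434669465757906 z [ 0.83  -0.301 -0.47 ]
```

View pics/c2.png

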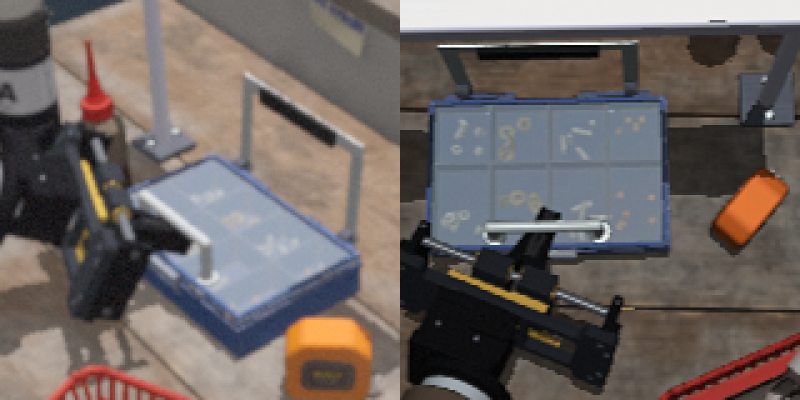

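The shut fingers pass under the bar at top crop (543,230), with the tips beyond it and nothing else touched. Next I compute the lifting arc.

```bash
cat >> h.py <<'E'
HX,HZ=.554,.037
def bar(th,y): return np.array([HX-.125*np.cos(th)+.04*np.sin(th),y,HZ+.125*np.sin(th)+.04*np.cos(th)])
def rel(s,p,R): 
    return np.r_[(s["ee_rot"].T@(p-s["tcp_pos"])*1000).round(1),Ro.from_matrix(s["ee_rot"].T@R).as_rotvec().round(3)]
E
python3 - <<'E'
from h import *
s=sense();B0=bar(0,s["tcp_pos"][1]);off=s["ee_rot"].T@(s["tcp_pos"]-B0);print("off",off*1000)
for th in np.arange(.07,.85,.07):
    R=Ro.from_rotvec([0,.5*th,0]).as_matrix()@s["ee_rot"];p=bar(th,B0[1])+R@off
    print(round(th,2),rel(s,p,R),p.round(3))
E
```

```text
off [-14.91913388  -4.19565097  21.15046101]
0.07 [ 8.3e+00 -8.0e-01 -2.0e+00 -6.0e-03 -3.3e-02 -1.1e-02] [0.444 0.369 0.062]
0.14 [ 1.66e+01 -1.80e+00 -3.30e+00 -1.10e-02 -6.60e-02 -2.10e-02] [0.447 0.369 0.07 ]
0.21 [ 2.5e+01 -3.0e+00 -4.1e+00 -1.7e-02 -9.9e-02 -3.2e-02] [0.45  0.369 0.078]
0.28 [ 3.33e+01 -4.40e+00 -4.40e+00 -2.30e-02 -1.32e-01 -4.20e-02] [0.454 0.369 0.085]
0.35 [ 4.16e+01 -5.90e+00 -4.00e+00 -2.90e-02 -1.64e-01 -5.30e-02] [0.458 0.369 0.093]
0.42 [ 4.98e+01 -7.70e+00 -3.00e+00 -3.40e-02 -1.97e-01 -6.30e-02] [0.464 0.369 0.099]
0.49 [ 5.79e+01 -9.60e+00 -1.50e+00 -4.00e-02 -2.30e-01 -7.40e-02] [0.469 0.369 0.106]
0.56 [ 6.57e+01 -1.16e+01  6.00e-01 -4.60e-02 -2.63e-01 -8.40e-02] [0.475 0.369 0.112]
0.63 [ 7.34e+01 -1.38e+01  3.30e+00 -5.10e-02 -2.96e-01 -9.50e-02] [0.481 0.369 0.117]
0.7 [ 8.07e+01 -1.61e+01  6.50e+00 -5.70e-02 -3.29e-01 -1.05e-01] [0.488 0.369 0.122]
0.77 [ 8.78e+01 -1.85e+01  1.02e+01 -6.30e-02 -3.62e-01 -1.16e-01] [0.495 0.369 0.127]
0.84 [ 9.45e+01 -2.10e+01  1.45e+01 -6.80e-02 -3.95e-01 -1.27e-01] [0.502 0.369 0.131]
```

Request:
servo_tool --deltas '[{"tx": 4,"ty": -0.4,"tz": -1,"ax": -0.003,"ay": -0.016,"az": -0.005,"claw": 0},{"tx": 8.3,"ty": -0.8,"tz": -2,"ax": -0.006,"ay": -0.033,"az": -0.011,"claw": 0},{"tx": 16.6,"ty": -1.8,"tz": -3.3,"ax": -0.011,"ay": -0.066,"az": -0.021,"claw": 0},{"tx": 25,"ty": -3,"tz": -4,"ax": -0.017,"ay": -0.099,"az": -0.032,"claw": 0},{"tx": 33,"ty": -4.4,"tz": -4.4,"ax": -0.023,"ay": -0.132,"az": -0.042,"claw": 0},{"tx": 41.6,"ty": -6,"tz": -4,"ax": -0.029,"ay": -0.164,"az": -0.053,"claw": 0},{"tx": 41.6,"ty": -6,"tz": -4,"ax": -0.029,"ay": -0.164,"az": -0.053,"claw": 0}]'

```text
time_s: 14.6
tcp_pos: [0.4593, 0.3695, 0.0951]
ee_rot: [[0.585, -0.339, 0.736], [-0.167, -0.939, -0.3], [0.794, 0.052, -0.606]]
wrist_force: [-0.9, -0.5, -0.1]
gripper_width: 0.005
gripper_force: 0.0
```

```bash
cat > arc.py <<'E'
from h import *
import sys
a=float(sys.argv[1]);th0=float(sys.argv[2])
s=sense();st();off=np.array([-.0149,-.0042,.0212]);y0=.3685
Rb=Ro.from_rotvec([0,-.5*a,0]).as_matrix()@s["ee_rot"]
for th in np.arange(a+.07,th0+.01,.07):
    R=Ro.from_rotvec([0,.5*(th-a),0]).as_matrix()@s["ee_rot"]
    print(round(th,2),rel(s,bar(th,y0)+R@off,R))
im=capture("top")
for r in recognise("pull_bar","top")[:1]+recognise("lid_edge","top")[:1]: print(r["confidence"],w("top",r["xyz"]).round(3))
cv2.imwrite("pics/arc.png",im)
E
python3 arc.py .35 .85
```

```text
14.6 [0.4593 0.3695 0.0951] F [-0.92 -0.54 -0.11] J [ 65.  28. -49.  83. -53. -70.] g 0.005 0.009151091217063367 z [ 0.736 -0.3   -0.606]
0.42 [ 6.    -0.3    0.9   -0.006 -0.033 -0.011]
0.49 [ 1.42e+01 -1.90e+00  1.10e+00 -1.20e-02 -6.60e-02 -2.10e-02]
0.56 [ 2.24e+01 -3.60e+00  1.80e+00 -1.80e-02 -9.90e-02 -3.20e-02]
0.63 [ 3.05e+01 -5.40e+00  3.10e+00 -2.30e-02 -1.31e-01 -4.20e-02]
0.7 [ 3.84e+01 -7.40e+00  5.00e+00 -2.90e-02 -1.64e-01 -5.30e-02]
0.77 [ 4.61e+01 -9.60e+00  7.50e+00 -3.50e-02 -1.97e-01 -6.30e-02]
0.84 [ 5.35e+01 -1.19e+01  1.05e+01 -4.10e-02 -2.30e-01 -7.40e-02]
0.73 [0.49  0.362 0.069]
0.95 [0.494 0.36  0.065]
```

The lid's middle has risen to z = 0.067 m, so the lift works. Continuing to about 0.84 rad.

Request:
servo_tool --deltas '[{"tx": 6,"ty": -0.3,"tz": 1,"ax": -0.006,"ay": -0.033,"az": -0.011,"claw": 0},{"tx": 14,"ty": -1.9,"tz": 1,"ax": -0.012,"ay": -0.066,"az": -0.021,"claw": 0},{"tx": 22,"ty": -3.6,"tz": 2,"ax": -0.018,"ay": -0.099,"az": -0.032,"claw": 0},{"tx": 30,"ty": -5.4,"tz": 3,"ax": -0.023,"ay": -0.131,"az": -0.042,"claw": 0},{"tx": 38,"ty": -7.4,"tz": 5,"ax": -0.029,"ay": -0.164,"az": -0.053,"claw": 0},{"tx": 46,"ty": -9.6,"tz": 7.5,"ax": -0.035,"ay": -0.197,"az": -0.063,"claw": 0},{"tx": 53,"ty": -12,"tz": 10,"ax": -0.041,"ay": -0.23,"az": -0.074,"claw": 0},{"tx": 53,"ty": -12,"tz": 10,"ax": -0.041,"ay": -0.23,"az": -0.074,"claw": 0}]'

```text
time_s: 15.42
tcp_pos: [0.5015, 0.3691, 0.1283]
ee_rot: [[0.761, -0.316, 0.566], [-0.164, -0.939, -0.303], [0.627, 0.137, -0.767]]
wrist_force: [-0.2, 0.4, -0.6]
gripper_width: 0.004
gripper_force: 0.0
```

```bash
python3 arc.py .84 1.2
python3 - <<'E'
from h import *
im=capture("scene")
for l in("pull_bar","lid_edge"):
    for r in recognise(l,"scene")[:1]: print(l,r["confidence"],w("scene",r["xyz"]).round(3))
cv2.imwrite("pics/arc_s.png",np.hstack([cv2.resize(im[130:290,210:370],(400,400),interpolation=3),cv2.resize(cv2.imread("pics/arc.png")[170:330,220:380],(400,400),interpolation=3)]))
E
```

```text
15.42 [0.5015 0.3691 0.1283] F [-0.15  0.38 -0.65] J [ 63.  25. -37.  60. -48. -38.] g 0.004 0.00847789429826662 z [ 0.566 -0.303 -0.767]
0.91 [ 1.01e+01 -1.30e+00  6.00e-01 -6.00e-03 -3.30e-02 -1.10e-02]
0.98 [ 1.78e+01 -3.40e+00  2.80e+00 -1.20e-02 -6.60e-02 -2.10e-02]
1.05 [ 2.53e+01 -5.60e+00  5.60e+00 -1.70e-02 -9.90e-02 -3.20e-02]
1.12 [ 3.25e+01 -7.90e+00  8.90e+00 -2.30e-02 -1.31e-01 -4.20e-02]
1.19 [ 3.94e+01 -1.04e+01  1.28e+01 -2.90e-02 -1.64e-01 -5.30e-02]
0.82 [0.512 0.333 0.088]
0.57 [0.519 0.334 0.086]
pull_bar 0.89 [0.49  0.323 0.144]
lid_edge 0.75 [0.495 0.325 0.141]
```

View pics/arc_s.png

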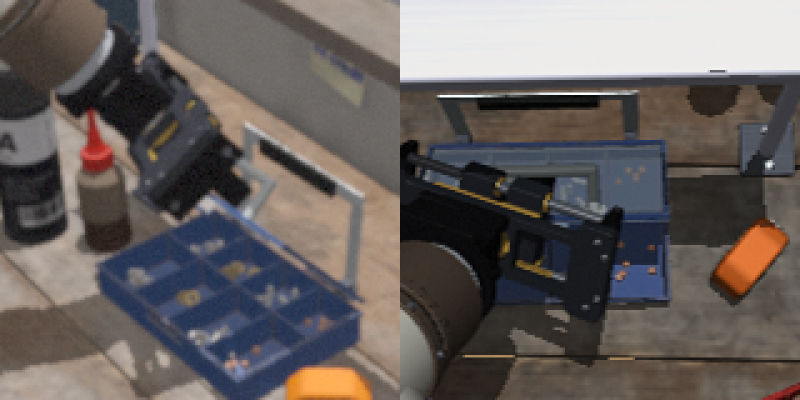

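The lid stands at about 0.84 rad, the bar is still on the fingers, and everything is clear of the light and bottle. A little further, then I withdraw.

Request:
servo_tool --deltas '[{"tx": 5,"ty": -0.6,"tz": 0,"ax": -0.003,"ay": -0.016,"az": -0.005,"claw": 0},{"tx": 10,"ty": -1.3,"tz": 0.6,"ax": -0.006,"ay": -0.033,"az": -0.011,"claw": 0},{"tx": 18,"ty": -3.4,"tz": 3,"ax": -0.012,"ay": -0.066,"az": -0.021,"claw": 0},{"tx": 25,"ty": -5.6,"tz": 5.6,"ax": -0.017,"ay": -0.099,"az": -0.032,"claw": 0},{"tx": 25,"ty": -5.6,"tz": 5.6,"ax": -0.017,"ay": -0.099,"az": -0.032,"claw": 0},{"tx": 23,"ty": -5.6,"tz": 5,"ax": -0.017,"ay": -0.099,"az": -0.032,"claw": 0},{"tx": 21,"ty": -5.6,"tz": -15,"ax": -0.017,"ay": -0.099,"az": -0.032,"claw": 0},{"tx": 21,"ty": -5.6,"tz": -40,"ax": -0.017,"ay": -0.099,"az": -0.032,"claw": 0},{"tx": 21,"ty": -5.6,"tz": -75,"ax": -0.017,"ay": -0.099,"az": -0.032,"claw": 0},{"tx": 21,"ty": -5.6,"tz": -75,"ax": -0.017,"ay": -0.099,"az": -0.032,"claw": 0}]'

```text
time_s: 16.55
tcp_pos: [0.4751, 0.3972, 0.2028]
ee_rot: [[0.821, -0.293, 0.489], [-0.161, -0.942, -0.294], [0.547, 0.163, -0.821]]
wrist_force: [-0.0, 1.9, 0.8]
gripper_width: -0.001
gripper_force: 0.0
```

```bash
python3 - <<'E'
from h import *
st()
for c in("top","scene"):
    capture(c)
    for l in("pull_bar","lid_edge","stop_pad"):
        for r in recognise(l,c)[:1]: print(c,l,r["confidence"],w(c,r["xyz"]).round(3))
go([.42,.375,.13],70,-20);go([.40,.375,.13],75,-20);go([.40,.375,.2],45,-20)
E
```

```text
16.55 [0.4751 0.3972 0.2028] F [-0.02  1.93  0.8 ] J [ 68.  21. -25.  42. -58. -20.] g -0.001 0.0 z [ 0.489 -0.294 -0.821]
top pull_bar 0.9 [0.518 0.36  0.119]
top lid_edge 0.59 [0.519 0.363 0.119]
top stop_pad 0.69 [0.565 0.375 0.131]
scene pull_bar 0.9 [0.516 0.357 0.132]
scene lid_edge 0.96 [0.52  0.355 0.13 ]
scene stop_pad 0.59 [0.571 0.329 0.12 ]
t [-79.9  21.4  33.1] a [0.076 0.632 0.165] rows>= 6.0
t [-96.4  27.3  23.5] a [0.069 0.72  0.169] rows>= 6.0
t [-58.3  39.4 -34.1] a [0.108 0.197 0.142] rows>= 3.0
```

Request:
servo_tool --deltas '[{"tx": -14,"ty": 10,"tz": -14,"ax": 0.025,"ay": 0.05,"az": 0.035,"claw": 0},{"tx": -29,"ty": 20,"tz": -26,"ax": 0.054,"ay": 0.1,"az": 0.07,"claw": 0},{"tx": -44,"ty": 30,"tz": -34,"ax": 0.08,"ay": 0.15,"az": 0.105,"claw": 0},{"tx": -58,"ty": 39,"tz": -34,"ax": 0.108,"ay": 0.2,"az": 0.142,"claw": 0},{"tx": -68,"ty": 36,"tz": -15,"ax": 0.1,"ay": 0.3,"az": 0.15,"claw": 0},{"tx": -78,"ty": 33,"tz": 0,"ax": 0.09,"ay": 0.4,"az": 0.155,"claw": 0},{"tx": -88,"ty": 30,"tz": 12,"ax": 0.08,"ay": 0.51,"az": 0.16,"claw": 0},{"tx": -96,"ty": 27,"tz": 23,"ax": 0.069,"ay": 0.62,"az": 0.165,"claw": 0},{"tx": -96,"ty": 27,"tz": 23,"ax": 0.069,"ay": 0.72,"az": 0.169,"claw": 0},{"tx": -96,"ty": 27,"tz": 23,"ax": 0.069,"ay": 0.72,"az": 0.169,"claw": 0}]'

```text
time_s: 17.78
tcp_pos: [0.3995, 0.3758, 0.1269]
ee_rot: [[0.244, -0.339, 0.909], [-0.079, -0.941, -0.33], [0.967, 0.008, -0.256]]
wrist_force: [0.5, -0.0, -0.2]
gripper_width: 0.01
gripper_force: 0.0
```

```bash
python3 - <<'E'
from h import *
st();go([.46,.373,.112],75,-20);go([.495,.373,.115],75,-20)
E
```

```text
17.78 [0.3995 0.3758 0.1269] F [ 0.45 -0.02 -0.21] J [ 79.  35. -54.  81. -75. -88.] g 0.01 0.0 z [ 0.909 -0.33  -0.256]
t [  0.6 -18.   59.7] a [-0.001 -0.003  0.009] rows>= 2.0
t [ 12.  -29.8  90.8] a [-0.001 -0.003  0.009] rows>= 3.0
```

Request:
servo_tool --deltas '[{"tx": 0,"ty": -6,"tz": 20,"ax": 0,"ay": 0,"az": 0.005,"claw": 0},{"tx": 0.6,"ty": -12,"tz": 40,"ax": 0,"ay": 0,"az": 0.009,"claw": 0},{"tx": 0.6,"ty": -18,"tz": 60,"ax": 0,"ay": 0,"az": 0.009,"claw": 0},{"tx": 0.6,"ty": -18,"tz": 60,"ax": 0,"ay": 0,"az": 0.009,"claw": 0}]'

```text
time_s: 18.12
tcp_pos: [0.4637, 0.3719, 0.1167]
ee_rot: [[0.24, -0.349, 0.906], [-0.102, -0.937, -0.334], [0.965, -0.012, -0.261]]
wrist_force: [0.7, 0.3, 0.9]
gripper_width: 0.004
gripper_force: 0.0
```

```bash
cat > push.py <<'E'
from h import *
import sys
s=sense();st();r=.098
for th in np.linspace(*map(float,sys.argv[1:3]),int(sys.argv[3])):
    p=np.array([HX-r*np.cos(th),.373,HZ+r*np.sin(th)-.006]);print(round(th,2),rel(s,p,s["ee_rot"])[:3],p.round(3))
for c in("top","scene"):
    capture(c)
    for l in("case_lid","stop_pad"):
        for q in recognise(l,c)[:1]: print(c,l,round(q["confidence"],2),w(c,q["xyz"]).round(3))
E
python3 push.py 1.0 1.5 11
```

```text
18.12 [0.4637 0.3719 0.1167] F [0.65 0.32 0.89] J [ 68.  37. -52.  91. -75. -89.] g 0.004 0.0 z [ 0.906 -0.334 -0.261]
1.0 [  5.8 -14.   34.3] [0.501 0.373 0.113]
1.05 [  9.2 -15.5  37.4] [0.505 0.373 0.116]
1.1 [ 12.5 -17.1  40.7] [0.51  0.373 0.118]
1.15 [ 15.6 -18.6  44.2] [0.514 0.373 0.12 ]
1.2 [ 18.5 -20.2  47.8] [0.518 0.373 0.122]
1.25 [ 21.2 -21.9  51.5] [0.523 0.373 0.124]
1.3 [ 23.7 -23.5  55.4] [0.528 0.373 0.125]
1.35 [ 26.  -25.2  59.4] [0.533 0.373 0.127]
1.4 [ 28.1 -26.9  63.5] [0.537 0.373 0.128]
1.45 [ 30.  -28.6  67.7] [0.542 0.373 0.128]
1.5 [ 31.6 -30.3  72. ] [0.547 0.373 0.129]
top case_lid 0.83 [0.518 0.374 0.122]
top stop_pad 0.84 [0.566 0.376 0.129]
scene case_lid 0.89 [0.518 0.357 0.131]
scene stop_pad 0.59 [0.573 0.331 0.118]
```

Request:
servo_tool --deltas '[{"tx": 3,"ty": -7,"tz": 17,"ax": 0,"ay": 0,"az": 0,"claw": 0},{"tx": 6,"ty": -14,"tz": 34,"ax": 0,"ay": 0,"az": 0,"claw": 0},{"tx": 9,"ty": -15.5,"tz": 37.5,"ax": 0,"ay": 0,"az": 0,"claw": 0},{"tx": 12.5,"ty": -17,"tz": 41,"ax": 0,"ay": 0,"az": 0,"claw": 0},{"tx": 15.6,"ty": -18.6,"tz": 44,"ax": 0,"ay": 0,"az": 0,"claw": 0},{"tx": 18.5,"ty": -20,"tz": 48,"ax": 0,"ay": 0,"az": 0,"claw": 0},{"tx": 21,"ty": -22,"tz": 51.5,"ax": 0,"ay": 0,"az": 0,"claw": 0},{"tx": 23.7,"ty": -23.5,"tz": 55.5,"ax": 0,"ay": 0,"az": 0,"claw": 0},{"tx": 26,"ty": -25,"tz": 59.5,"ax": 0,"ay": 0,"az": 0,"claw": 0},{"tx": 28,"ty": -27,"tz": 63.5,"ax": 0,"ay": 0,"az": 0,"claw": 0}]'

```text
time_s: 19.25
tcp_pos: [0.5348, 0.3753, 0.1277]
ee_rot: [[0.239, -0.343, 0.908], [-0.099, -0.939, -0.329], [0.966, -0.011, -0.258]]
wrist_force: [-2.3, 1.7, -1.3]
gripper_width: 0.007
gripper_force: 1.1
```

```bash
python3 push.py 1.4 1.9 11
```

```text
19.25 [0.5348 0.3753 0.1277] F [-2.32  1.69 -1.33] J [ 59.  37. -47. 100. -74. -85.] g 0.007 1.0540447721723467 z [ 0.908 -0.329 -0.258]
1.4 [0.7 1.3 3.1] [0.537 0.373 0.128]
1.45 [ 2.6 -0.4  7.4] [0.542 0.373 0.128]
1.5 [ 4.2 -2.1 11.7] [0.547 0.373 0.129]
1.55 [ 5.6 -3.7 16.1] [0.552 0.373 0.129]
1.6 [ 6.7 -5.4 20.5] [0.557 0.373 0.129]
1.65 [ 7.6 -7.1 25. ] [0.562 0.373 0.129]
1.7 [ 8.3 -8.8 29.6] [0.567 0.373 0.128]
1.75 [  8.7 -10.4  34.2] [0.571 0.373 0.127]
1.8 [  8.9 -12.1  38.8] [0.576 0.373 0.126]
1.85 [  8.9 -13.7  43.4] [0.581 0.373 0.125]
1.9 [  8.6 -15.3  48. ] [0.586 0.373 0.124]
top case_lid 0.62 [0.539 0.371 0.163]
top stop_pad 0.71 [0.567 0.376 0.129]
scene case_lid 0.77 [0.546 0.352 0.124]
scene stop_pad 0.43 [0.578 0.297 0.105]
```

Request:
servo_tool --deltas '[{"tx": 2.6,"ty": -0.4,"tz": 6,"ax": 0,"ay": 0,"az": 0,"claw": 0},{"tx": 4.2,"ty": -2,"tz": 10,"ax": 0,"ay": 0,"az": 0,"claw": 0},{"tx": 5.2,"ty": -3,"tz": 13,"ax": 0,"ay": 0,"az": 0,"claw": 0},{"tx": 5.8,"ty": -4,"tz": 16,"ax": 0,"ay": 0,"az": 0,"claw": 0},{"tx": 6.2,"ty": -4.7,"tz": 18,"ax": 0,"ay": 0,"az": 0,"claw": 0},{"tx": 6.2,"ty": -4.7,"tz": 18,"ax": 0,"ay": 0,"az": 0,"claw": 0}]'

```text
time_s: 20.05
tcp_pos: [0.5545, 0.3728, 0.129]
ee_rot: [[0.238, -0.344, 0.908], [-0.099, -0.939, -0.33], [0.966, -0.011, -0.258]]
wrist_force: [0.1, 0.1, -0.6]
gripper_width: 0.01
gripper_force: 0.3
```

Request:
servo_tool --deltas '[{"tx": 0.3,"ty": -0.7,"tz": 2,"ax": 0,"ay": 0,"az": 0,"claw": 0},{"tx": 0.5,"ty": -1,"tz": 3,"ax": 0,"ay": 0,"az": 0,"claw": 0}]'

```text
time_s: 20.22
tcp_pos: [0.5573, 0.3729, 0.1287]
ee_rot: [[0.239, -0.344, 0.908], [-0.099, -0.939, -0.329], [0.966, -0.011, -0.258]]
wrist_force: [-2.4, 1.1, 1.3]
gripper_width: 0.007
gripper_force: 0.9
```

Request:
servo_tool --deltas '[{"tx": 0.3,"ty": -0.7,"tz": 2,"ax": 0,"ay": 0,"az": 0,"claw": 0}]'

```text
time_s: 20.3
tcp_pos: [0.559, 0.373, 0.1285]
ee_rot: [[0.239, -0.343, 0.908], [-0.098, -0.939, -0.329], [0.966, -0.011, -0.258]]
wrist_force: [-14.5, -0.6, 2.5]
gripper_width: 0.007
gripper_force: 7.6
```

Request:
servo_tool --deltas '[{"tx": 0.3,"ty": -0.7,"tz": 2,"ax": 0,"ay": 0,"az": 0,"claw": 0}]'

```text
time_s: 20.38
tcp_pos: [0.5599, 0.373, 0.1284]
ee_rot: [[0.239, -0.341, 0.909], [-0.095, -0.94, -0.327], [0.966, -0.008, -0.257]]
wrist_force: [-23.5, -1.3, 6.4]
gripper_width: 0.002
gripper_force: 12.1
```

Contact with the stop is firm at 23 N. Easing off at once.

Request:
servo_tool --deltas '[{"tx": -0.3,"ty": 0.6,"tz": -2.5,"ax": 0,"ay": 0,"az": 0,"claw": 0}]'

```text
time_s: 20.47
tcp_pos: [0.5582, 0.373, 0.1286]
ee_rot: [[0.239, -0.343, 0.909], [-0.097, -0.939, -0.329], [0.966, -0.01, -0.258]]
wrist_force: [-0.4, -0.1, -0.3]
gripper_width: 0.005
gripper_force: 0.0
```

Request:
servo_tool --deltas '[{"tx": 0,"ty": 0,"tz": 0.6,"ax": 0,"ay": 0,"az": 0,"claw": 0},{"tx": 0,"ty": 0,"tz": 0.6,"ax": 0,"ay": 0,"az": 0,"claw": 0}]'

```text
time_s: 20.63
tcp_pos: [0.5591, 0.3731, 0.1284]
ee_rot: [[0.239, -0.343, 0.908], [-0.098, -0.939, -0.329], [0.966, -0.01, -0.258]]
wrist_force: [-7.6, 0.5, 1.8]
gripper_width: 0.004
gripper_force: 3.4
```

A gentle 7.6 N at the same place, so the stop hasn't moved. I'll hold briefly, then withdraw.

Request:
servo_tool --deltas '[{"tx": 0,"ty": 0,"tz": 0,"ax": 0,"ay": 0,"az": 0,"claw": 0},{"tx": 0,"ty": 0,"tz": 0,"ax": 0,"ay": 0,"az": 0,"claw": 0},{"tx": 0,"ty": 0,"tz": 0,"ax": 0,"ay": 0,"az": 0,"claw": 0},{"tx": 0,"ty": 0,"tz": 0,"ax": 0,"ay": 0,"az": 0,"claw": 0},{"tx": 0,"ty": 0,"tz": 0,"ax": 0,"ay": 0,"az": 0,"claw": 0},{"tx": 0,"ty": 0,"tz": 0,"ax": 0,"ay": 0,"az": 0,"claw": 0}]'

```text
time_s: 21.13
tcp_pos: [0.5591, 0.3731, 0.1284]
ee_rot: [[0.239, -0.343, 0.909], [-0.098, -0.939, -0.329], [0.966, -0.01, -0.258]]
wrist_force: [-6.1, -0.3, 1.6]
gripper_width: 0.004
gripper_force: 3.4
```

Request:
servo_tool --deltas '[{"tx": 0,"ty": 0,"tz": -3,"ax": 0,"ay": 0,"az": 0,"claw": 0},{"tx": 0,"ty": 0,"tz": -15,"ax": 0,"ay": 0,"az": 0,"claw": 0},{"tx": 0,"ty": 0,"tz": -40,"ax": 0,"ay": 0,"az": 0,"claw": 0},{"tx": 0,"ty": 0,"tz": -70,"ax": 0,"ay": 0,"az": 0,"claw": 0},{"tx": 0,"ty": 0,"tz": -100,"ax": 0,"ay": 0,"az": 0,"claw": 0},{"tx": 0,"ty": 0,"tz": -130,"ax": 0,"ay": 0,"az": 0,"claw": 0},{"tx": 0,"ty": 0,"tz": -130,"ax": 0,"ay": 0,"az": 0,"claw": 0},{"tx": 0,"ty": 0,"tz": -130,"ax": 0,"ay": 0,"az": 0,"claw": 0}]'

```text
time_s: 21.8
tcp_pos: [0.4402, 0.4175, 0.1623]
ee_rot: [[0.239, -0.341, 0.909], [-0.1, -0.94, -0.326], [0.966, -0.012, -0.259]]
wrist_force: [0.1, -1.1, 0.0]
gripper_width: 0.005
gripper_force: 0.0
```

```bash
python3 - <<'E'
from h import *
st()
for c in("top","scene"):
    capture(c)
    for l in("case_lid","stop_pad","tape_measure","glue_bottle","pliers"):
        for q in recognise(l,c)[:1]: print(c,l,round(q["confidence"],2),w(c,q["xyz"]).round(3))
E
```

```text
21.8 [0.4402 0.4175 0.1623] F [ 0.08 -1.09  0.05] J [ 75.  34. -46.  83. -76. -81.] g 0.005 0.0 z [ 0.909 -0.326 -0.259]
top case_lid 0.94 [0.561 0.372 0.103]
top tape_measure 0.87 [0.448 0.193 0.063]
top glue_bottle 0.72 [0.451 0.538 0.08 ]
top pliers 0.69 [0.517 0.018 0.011]
scene case_lid 0.84 [0.561 0.367 0.113]
scene tape_measure 0.89 [0.451 0.182 0.042]
scene glue_bottle 0.72 [0.455 0.524 0.045]
scene pliers 0.77 [0.556 0.023 0.005]
```

```bash
python3 -c "
from station import *
print(finish_job())"
```

```text
the job is handed in; nothing more can be done
None
```

The job is handed in: the tape measure stands upright right of the case, and the lid rests open at its stop. The press on the stop peaked briefly at about 23 N, near its slip limit, before I eased to a gentle 6–8 N; it met resistance at the same place afterwards, so it seems not to have slipped. The light was never touched, and the glue bottle and pliers measured as unmoved.

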